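Stack the pipette-tip boxes on the docked base box

ROBOT

A 6-joint arm with a two-finger parallel gripper is mounted at the origin on the work surface. World frame = base frame: x ahead of the robot, y to its left, z up, the work surface at z = 0. Lengths are in mm, angles in rad, forces in N, time in s.
With the tool pointing down it reaches from about 350 to 875 mm from the base axis. Payload 4.2 kg.
Tool frame: the origin (TCP) lies midway between the tips of the shut fingers; the grasp point (between the pads) lies 19 mm behind it; z points along the fingers, y is the line along which they close (so a half turn about z gives the same grasp; the last joint's range is limited). The gripper opens to 85 mm and grips with 20 to 120 N. Pads are 22 mm wide; open, the fingers measure 114 mm over their backs; the gripper's body (76 mm by 85 mm) begins 54 mm behind the grasp point. The pads swing forward as they close: fully open they stand 13 mm farther back than shut.
Start: joints at [1.454, 0.385, 0.008, 0, -1.194, -0.259], TCP at [229.352, 581.375, 231.312] pointing down, gripper open.
Joint ranges: [-3.14, 3.14], [-1.21, 2.06], [-1.07, 1.41], [-3.16, 2.05], [-2.99, -0.16], [-3.1, 3.1]. Speed limits (rad/s): [2.79, 2.79, 3.14, 3.14, 3.14, 3.14].

INTERFACE

Orientations are given as a unit quaternion [x, y, z, w].
In Python, from bench import arm gives the robot as it stands.
- The arm moves only by the tool send_rows, never from a script. Its argument "targets" is a list of rows, each an object of numbers: "gripper": the gripper command: -1 is fully open, 1 is shut, values between are in proportion; "x", "y", "z": the shift along the tool's x, y, z in cm; "ax", "ay", "az": the turn, a rotation vector about the tool's x, y, z in degrees. A call has 1 to 5 rows; each row shifts and turns the commanded pose from where the row before left it, along the tool's axes as they then stand; what a row does not reach is not made up. A row lasts 1/12 s, in which the tool goes at most 41.7 mm and 7.16 degrees, less where a joint would pass 70% of its speed; a pose out of reach is approached as far as the arm can. A call is refused whole if a number of a shift passes 4.17 or a number of a turn 7.16, either way. A call with a gripper value outside its range is refused whole. The fingers move at their own pace and stop on an object; the grip force is fixed at half the most. Time passes only in rows, so rows that do not move let the fingers close. It gives the time, the measured TCP pose, the force, the opening and the grip force at its end, in the units of the state.
- arm.read_state(): the state, without advancing time (a new reading comes with each control period).
- arm.get_image(name): name is "side" or "top"; returns (picture, depth): 480x640x3 uint8, red, green, blue; 480x640 float32, mm along the optical axis (not along the pixel's ray), 0 where there is no reading.
- arm.camera_model(name): a dict with "fx", "fy", "cx", "cy" (pixels), "distortion" ([k1, k2, p1, p2, k3] as OpenCV has them; the pictures are not rectified), "cam_to_world" (4x4, takes a point from camera to world coordinates). Camera axes: x right, y down, z forward; pixel columns grow to the right and rows downward; lengths in mm; the calibration is good to about 2 mm. A picture is of the moment at which its call begins. camera_model takes no time and is no camera call.
- arm.job_done(): hands the job in; it is judged then, once.
Trained networks look in the newest picture that a camera, given by its name, has taken for a name from the list of things; names that differ only in an ending like _2 or _b are one class to them, and where a whole thing is asked for, a point or a joint stands for the part that bears it (a point fixed in the world has none). Each returns a list of dicts, best first, with "score" (0 to 1); they miss things now and then, are a little off and sometimes report something else, mostly with a low value. They report only what shows in the picture. A call takes as long as a camera call. They do not tell look-alikes from the thing itself.
- arm.boxes_of(camera, thing): "rect" ([left, top, width, height] in pixels, round what is visible of it).
The state is a dict: "clock": time; "joints": joint angles; "joint_vel": joint speeds; "joint_efforts": joint torques, N m; "position": TCP position; "ee_rot": TCP orientation; "contact_force": force on the tool from outside, world axes, zero at the start; "wrist_torque": the same for the moment, N m; "gripper_width": finger opening in mm; "grasp_force": force on a finger pad.
Only numpy, scipy, OpenCV 4.12 (cv2) and the standard library are available. Lean on these libraries where they do the work, as an engineer would, in place of code of your own. Each camera call takes 0.05 s, during which the arm holds its last target. There are 200 camera calls.

TASK

Shut the open grey lid of the tip box that sits in the steel dock, then stack the yellow tip box on it and the blue tip box on the yellow one, so that the three make one square, upright column with their edges flush. Set each box down, do not drop it, let go of the column, and leave the bottle, beaker and vial where they stand.

Things in the scene. Friction and masses are not known exactly. Their poses are not given: they have to be found in the camera images.
- base_box: White tip box, 64 x 104 mm (x, y), fixed in a steel dock plate 88 x 128 x 6 mm screwed to the bench. Its rim is 46 mm above the bench; the shut lid's flat top is 58 mm above the bench. Origin: centre of the underside of the dock, on the bench; x along the short side, y along the long side, z up. The lid's hinge line is parallel to its y, at x = +32 mm, z = 46 mm (the side away from the robot, give or take the yaw).
- lid (a joint): Angle of the grey lid, rad: 0 shut, 1.57 upright, stop at 1.9. It starts open, between about 1.15 and 1.7. The hinge is stiff with friction (about 0.06 N m): the lid stays where it is left and is shut by pushing it over from behind (1 to 2 N at its edge) and pressing it down. The lid is a flat plate 64 x 104 x 12 mm, hinged at its inner (lower) face; shut, it covers the base box exactly. No latch catches.
- lid_edge (a point): Middle of the lid's free long edge, on its outer face: 64 mm from the hinge line along the lid and 12 mm out from the lid's inner face.
- base_top (a point): Centre of the flat top of the base box with its lid shut, 58 mm above the bench, fixed to the base box with the same axes: where the centre of the yellow box's underside belongs.
- yellow_box: Closed pipette-tip box, 64 x 104 x 46 mm (x, y, z), flat top and bottom, white lower half and yellow lid half; it cannot come open. Mass roughly 0.11 to 0.22 kg. Origin: centre of the underside; x along the short side, y along the long side, z up. Starts flat on the bench, to the left or the right of the base box. Either way round is equally good.
- blue_box: Closed pipette-tip box, 64 x 104 x 46 mm (x, y, z), flat top and bottom, white lower half and blue lid half; it cannot come open. Mass roughly 0.11 to 0.22 kg. Origin: centre of the underside; x along the short side, y along the long side, z up. Starts flat on the bench, to the left or the right of the base box. Either way round is equally good.
- amber_bottle: Bystander: dark amber bottle with orange cap and yellow band, 66 mm in diameter, 160 mm tall, standing on the bench beyond one of the boxes. Origin: centre of its underside.
- beaker: Bystander: glass beaker, 64 mm in diameter, 85 mm tall, standing on the bench beyond the other box. Origin: centre of its underside.
- vial: Bystander: small amber vial with black cap, 26 mm in diameter, 50 mm tall, standing on the bench between the base box and the robot. Origin: centre of its underside.
Things that resemble listed ones, but are neither listed nor needed, are in the scene too. Leave any turquoise look-alike of the blue_box alone.

How it is judged (in metres and radians):
On the way, in this order (a step that is already met when the one before it is completed fails the run):
1. the grey lid is shut (value of joint lid below 0.05 rad), for 0.2 s.
2. the yellow box stands squarely on the shut base box and is let go (value of joint lid below 0.05 rad and horizontal distance between yellow_box and base_top below 0.007 m and z of yellow_box in the frame of base_top between -0.004 and 0.004 m and angle between the x axis of yellow_box and the x axis of base_box, either way round below 0.1 rad and angle between yellow_box's own z axis and vertical below 0.06 rad and linear speed of yellow_box below 0.02 m/s and contact force between yellow_box and the fingers below 0.1 N), for 0.2 s.
3. the blue box stands squarely on the yellow box and is let go (all of step 2 and horizontal distance between blue_box and yellow_box below 0.007 m and z of blue_box in the frame of yellow_box between 0.042 and 0.05 m and angle between the x axis of blue_box and the x axis of yellow_box, either way round below 0.1 rad and angle between blue_box's own z axis and vertical below 0.06 rad and linear speed of blue_box below 0.02 m/s and contact force between blue_box and the fingers below 0.1 N), for 0.2 s.
At the end, for the whole second after the job is handed in: Lid shut (under 0.05 rad); yellow box flat on the base box and blue box flat on the yellow: each centred within 7 mm and square within 0.1 rad on the one below (either way round), level within 0.06 rad, within 4 mm of its resting height, at rest and let go (all of step 3); the robot touches nothing.
It fails at once if a tip box is dropped (falls faster than 0.5 m/s out of the fingers, a drop of more than about 13 mm) ((contact force between yellow_box and the fingers below 0.05 N and linear speed of yellow_box above 0.5 m/s) or (contact force between blue_box and the fingers below 0.05 N and linear speed of blue_box above 0.5 m/s)).
It fails at once if the bottle, beaker or vial is moved by more than 30 mm or tipped (distance of any of amber_bottle, beaker, vial from where it was at the start of the episode above 0.03 m or angle between any of amber_bottle, beaker, vial's own z axis and vertical above 0.4 rad).
It also fails if it takes over 64 s, if anything falls off the work surface, if the arm or the gripper's body presses on something with over 40 N, if the wrist force passes 120 N, or if a joint passes its speed limit or range.

## Working session

There is one attempt and no reset: what is moved stays moved. The work goes in short steps, Python scripts to look and compute and a tool call to move; the robot and the scene stay as the last step left them, time stands still between calls to the robot, and variables do not carry over. Pictures are saved under pics/ and viewed, at most 10 in all, crops included, and the job is handed in when it is done.

Besides the shell and the picture viewer there is one more tool, called as name(argument=value, ...) on one line, values as JSON. send_rows: Moves the arm, as the interface text tells. Its arguments: {"type":"object","properties":{"targets":{"type":"array"}},"required":["targets"]}

```bash
ls; mkdir -p pics
python3 - <<'E'
from bench import arm
import cv2,numpy as np
s=arm.read_state();print(s)
for n in("top","side"):
    p,d=arm.get_image(n);cv2.imwrite(f"pics/{n}0.png",p[:,:,::-1]);np.save(f"pics/{n}0.npy",d)
    m=arm.camera_model(n);print(n,{k:np.round(v,3).tolist() for k,v in m.items()})
    for t in("base_box","lid","yellow_box","blue_box","amber_bottle","beaker","vial"):
        print(t,[(r["rect"],round(r["score"],2)) for r in arm.boxes_of(n,t)][:3])
E
```

```text
pics
{'clock': 0.0, 'joints': array([ 1.45358122e+00,  3.85587624e-01,  6.63890157e-03, -4.82971103e-04,
       -1.19400971e+00, -2.58597099e-01]), 'joint_vel': array([ 1.04884142e-04,  3.55823128e-05,  1.16313541e-03,  4.70643330e-05,
       -1.48572984e-04, -1.13015161e-03]), 'joint_efforts': array([-5.43487090e-05, -3.92287374e+01,  1.88406122e+01,  4.18619245e+00,
       -4.63106480e-03, -1.10375410e-05]), 'position': array([229.16728057, 580.84906122, 230.21032939]), 'ee_rot': array([ 9.82380287e-01, -1.86889678e-01, -1.47531776e-04,  1.09420837e-03]), 'contact_force': array([-0.32400741, -0.08513755, -0.49323362]), 'wrist_torque': array([ 0.01973592,  0.02404702, -0.00145836]), 'grasp_force': 0.0, 'gripper_width': 85.30928488935831}
top {'fx': 435.881, 'fy': 435.881, 'cx': 318.622, 'cy': 245.871, 'distortion': [-0.091, 0.0, 0.0, 0.0, 0.0], 'cam_to_world': [[-0.006, -0.988, 0.154, 397.038], [-1.0, 0.009, 0.019, -43.364], [-0.021, -0.154, -0.988, 920.35], [0.0, 0.0, 0.0, 1.0]]}
base_box [([290.4, 223.6, 63.1, 55.3], 0.68), ([323.3, 314.8, 13.5, 11.1], 0.45), ([398.3, 273.8, 57.7,
[... 405 characters left out ...]
.625, 'cy': 239.978, 'distortion': [-0.049, 0.0, 0.0, 0.0, 0.0], 'cam_to_world': [[0.833, -0.427, 0.351, 108.892], [-0.553, -0.645, 0.527, -632.495], [0.001, -0.633, -0.774, 915.616], [0.0, 0.0, 0.0, 1.0]]}
base_box [([330.9, 94.3, 26.1, 45.0], 0.67), ([293.9, 188.2, 79.0, 86.4], 0.66), ([483.9, 236.3, 47.2, 72.3], 0.51)]
lid [([238.2, 124.5, 30.4, 48.6], 0.7)]
yellow_box [([237.2, 124.5, 33.0, 48.3], 0.56), ([292.9, 187.4, 78.7, 89.7], 0.39)]
blue_box [([327.2, 306.0, 70.8, 78.4], 0.96), ([425.0, 334.0, 73.6, 83.8], 0.96), ([224.0, 319.3, 81.4, 56.4], 0.74)]
amber_bottle [([485.3, 236.8, 46.4, 73.0], 0.74)]
beaker [([331.6, 95.0, 25.8, 46.1], 0.87)]
vial [([268.9, 268.1, 11.9, 19.7], 0.56)]
```

View pics/top0.png

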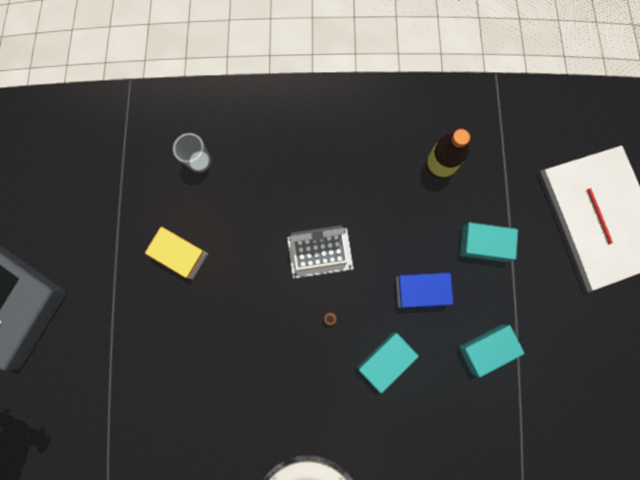

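View pics/side0.png

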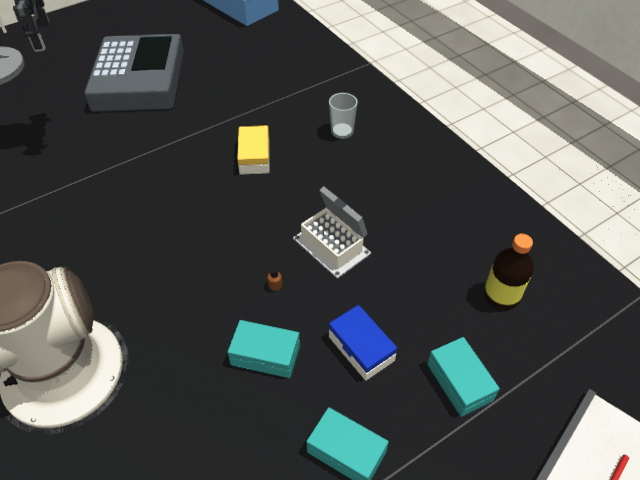

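Top view: yellow box at (176,252), base box with open lid at (320,252), vial (330,319), beaker (190,153), bottle (448,153). Blue candidates are (425,290), (490,242), (388,362) and (492,350). Only (425,290) is true blue with a white lower half; the other three are turquoise look-alikes. I'll confirm this in a crop while measuring.

```bash
cat > h.py <<'E'
import cv2,numpy as np
from bench import arm
def rays(n,uv):
    m=arm.camera_model(n);K=np.array([[m["fx"],0,m["cx"]],[0,m["fy"],m["cy"]],[0,0,1.]])
    u=cv2.undistortPoints(np.float64(uv).reshape(-1,1,2),K,np.array(m["distortion"])).reshape(-1,2)
    T=np.array(m["cam_to_world"]);r=np.c_[u,np.ones(len(u))]
    return r@T[:3,:3].T,T[:3,3]
def plane(n,uv,z):
    r,o=rays(n,uv);return o+r*((z-o[2])/r[:,2])[:,None]
def cloud(n,d,mask):
    v,u=np.nonzero(mask&(d>0));r,o=rays(n,np.c_[u,v]);return o+r*d[v,u][:,None],np.c_[u,v]
def mask(p,c):
    h=cv2.cvtColor(p,cv2.COLOR_RGB2HSV)
    lo,hi={"yellow":((20,120,100),(35,255,255)),"blue":((110,150,60),(130,255,255))}[c]
    m=cv2.inRange(h,lo,hi);k,l,s,_=cv2.connectedComponentsWithStats(m)
    return l
def box(n,p,d,c,near=None,z=46):
    """top face rect in world: cx,cy,(w,h),yaw of short side in deg"""
    l=mask(p,c);best=None
    for i in range(1,l.max()+1):
        if (l==i).sum()<250: continue
        P,uv=cloud(n,d,l==i)
        if near is not None and np.hypot(*(P[:,:2].mean(0)-near))>120: continue
        k=P[:,2]>z-7; Q=plane(n,uv[k],z)[:,:2].astype(np.float32)
        (cx,cy),(w,h),a=cv2.minAreaRect(Q)
        if w>h:w,h,a=h,w,a+90
        a=(a+90)%180-90
        r=(round(cx,1),round(cy,1),round(w,1),round(h,1),round(a,1),round(float(np.median(P[k,2])),1),len(P),[round(float(x),1) for x in Q.mean(0)])
        if best is None or r[6]>best[6]: best=r
    return best
E
python3 - <<'E'
from h import *
for n in("top","side"):
    p=cv2.imread(f"pics/{n}0.png")[:,:,::-1];d=np.load(f"pics/{n}0.npy")
    for c,nr in(("yellow",(450,330)),("blue",(380,-250))): print(n,c,box(n,p,d,c,nr))
    x0,y0,x1,y1={"top":(275,210,365,290),"side":(280,175,380,285)}[n]
    P,uv=cloud(n,d,np.pad(np.ones((y1-y0,x1-x0),bool),((y0,480-y1),(x0,640-x1))))
    for lo,hi in((2,10),(40,50),(52,70),(70,90),(90,100),(100,130)):
        k=(P[:,2]>lo)&(P[:,2]<hi);Q=P[k]
        if k.sum()>20: print(n,lo,k.sum(),np.round(Q.mean(0),1),[np.round(a,1) for a in cv2.minAreaRect(Q[:,:2].astype(np.float32))])
a=cv2.imread("pics/top0.png");b=cv2.imread("pics/side0.png")
f=lambda i:cv2.resize(i,(400,600),interpolation=cv2.INTER_CUBIC)
A=cv2.resize(a[205:405,275:535],(520,400),interpolation=cv2.INTER_CUBIC)
B=cv2.resize(b[170:290,280:380],(280,400)[:2],interpolation=cv2.INTER_CUBIC)
cv2.imwrite("pics/crop.png",np.hstack([A,B]))
for t,n,uv,z in(("vial","top",(330,319),50),("beaker","top",(189,148),85),("bottle","top",(461,137),160)): print(t,plane(n,[uv],z))
E
```

```text
top yellow (525.1, 273.3, 65.1, 107.1, -30.2, 46.2, 1650, [524.3, 272.7])
top blue (443.4, -240.2, 64.4, 104.3, 2.0, 46.0, 1717, [443.1, -240.1])
top 2 1276 [523.4 -28.3   4.6] [array([533.7, -26.6]), array([192. , 170.7]), np.float64(89.3)]
top 40 467 [518.2 -28.8  43.7] [array([522.7, -27.7]), array([ 57.3, 104. ]), np.float64(8.2)]
top 52 42 [566.3 -23.1  60.8] [array([566. , -21.8]), array([  5.1, 101.5]), np.float64(8.0)]
top 70 55 [560.3 -20.9  79.9] [array([560.7, -22.9]), array([  5.9, 100.6]), np.float64(8.3)]
top 90 25 [556.6 -26.4  95.1] [array([556.3, -23. ]), array([ 2.7, 95.4]), np.float64(8.3)]
top 100 402 [545.8 -24.4 109.1] [array([545.3, -24.6]), array([ 18.8, 103.6]), np.float64(8.9)]
side yellow (520.5, 268.9, 63.4, 110.7, -29.7, 44.8, 1178, [520.5, 268.3])
side blue (440.4, -243.2, 66.7, 106.1, 2.4, 46.1, 2433, [440.5, -244.3])
side 2 1679 [521.6 -21.4   4.3] [array([549.9,  15.5]), array([285.1, 205.4]), np.float64(57.0)]
side 40 821 [524.4 -28.7  43.7] [array([525.6, -26.9]), array([ 74.3, 109.5]), np.float64(11.6)]
side 52 155 [554.8 -34.8  61. ] [array([552.4, -25.2]), array([ 14.4, 105.1]), np.float64(13.7)]
side 70 172 [549.  -33.8  79.8] [array([546.9, -26.3]), array([ 17.5, 103.8]), np.float64(15.7)]
side 90 92 [545.8 -39.   94.4] [array([543.3, -25.8]), array([ 13.1, 105.1]), np.float64(13.5)]
side 100 395 [543.7 -27.9 108.4] [array([542.9, -25.7]), array([ 17.9, 105.3]), np.float64(8.7)]
vial [[386.73775524 -47.78046265  50.        ]]
beaker [[733.30343089 237.68972815  85.        ]]
bottle [[ 717.69504109 -293.8544251   160.        ]]
```

View pics/crop.png

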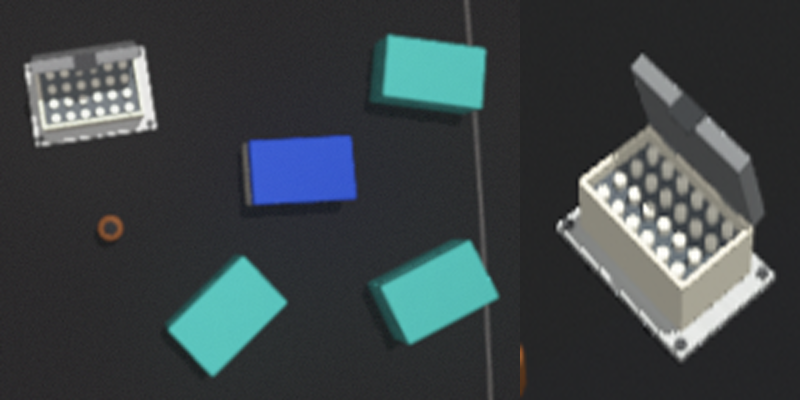

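The crop confirms it: the box at top-image (425,290) is true blue with a white base, and the other three are turquoise. The grey lid leans towards the robot at about 1.25 rad and the base yaw is about 8°. I'll turn, shut the fingers and go behind the lid.

send_rows(targets=[{"az": 6.72, "gripper": 1}, {"az": 6.72, "gripper": 1}, {"az": 6.72, "gripper": 1}, {"az": 6.72, "gripper": 1}, {"az": 6.72, "gripper": 1}])

```text
$.targets[0]: bad value
```

send_rows(targets=[{"az": 6.72, "gripper": 1}, {"az": 6.72, "gripper": 1}, {"az": 6.72, "gripper": 1}, {"az": 6.72, "gripper": 1}])

```text
$.targets[0]: bad value
```

send_rows(targets=[{"x": 3.57, "y": -1.66, "gripper": 1}, {"x": 3.57, "y": -1.66, "gripper": 1}, {"x": 3.57, "y": -1.66, "gripper": 1}, {"x": 3.57, "y": -1.66, "gripper": 1}, {"x": 3.57, "y": -1.66, "gripper": 1}])

```text
$.targets[0]: bad value
```

send_rows(targets=[{"x": 0, "y": 0, "z": 0, "ax": 0, "ay": 0, "az": 6.72, "gripper": 1}, {"x": 0, "y": 0, "z": 0, "ax": 0, "ay": 0, "az": 6.72, "gripper": 1}, {"x": 0, "y": 0, "z": 0, "ax": 0, "ay": 0, "az": 6.72, "gripper": 1}, {"x": 0, "y": 0, "z": 0, "ax": 0, "ay": 0, "az": 6.72, "gripper": 1}, {"x": 0, "y": 0, "z": 0, "ax": 0, "ay": 0, "az": 6.72, "gripper": 1}])

```text
clock: 1.22
position: [229.4, 581.4, 231.3]
ee_rot: [0.885, -0.465, 0.0, 0.0]
contact_force: [0.3, 0.1, -0.4]
gripper_width: 25.4
grasp_force: 0.0
```

send_rows(targets=[{"x": 0, "y": 0, "z": 0, "ax": 0, "ay": 0, "az": 6.72, "gripper": 1}, {"x": 0, "y": 0, "z": 0, "ax": 0, "ay": 0, "az": 6.72, "gripper": 1}, {"x": 0, "y": 0, "z": 0, "ax": 0, "ay": 0, "az": 6.72, "gripper": 1}, {"x": 0, "y": 0, "z": 0, "ax": 0, "ay": 0, "az": 6.72, "gripper": 1}])

```text
clock: 1.55
position: [229.4, 581.4, 231.3]
ee_rot: [0.753, -0.658, -0.0, -0.0]
contact_force: [-0.9, -0.1, -0.1]
gripper_width: 0.1
grasp_force: 0.0
```

send_rows(targets=[{"x": 3.57, "y": -1.66, "z": 0, "ax": 0, "ay": 0, "az": 0, "gripper": 1}, {"x": 3.57, "y": -1.66, "z": 0, "ax": 0, "ay": 0, "az": 0, "gripper": 1}, {"x": 3.57, "y": -1.66, "z": 0, "ax": 0, "ay": 0, "az": 0, "gripper": 1}, {"x": 3.57, "y": -1.66, "z": 0, "ax": 0, "ay": 0, "az": 0, "gripper": 1}, {"x": 3.57, "y": -1.66, "z": 0, "ax": 0, "ay": 0, "az": 0, "gripper": 1}])

```text
clock: 1.97
position: [336.9, 414.6, 231.5]
ee_rot: [0.755, -0.656, -0.0, -0.0]
contact_force: [0.9, 1.2, 0.5]
gripper_width: 0.1
grasp_force: 0.0
```

send_rows(targets=[{"x": 3.57, "y": -1.66, "z": 0, "ax": 0, "ay": 0, "az": 0, "gripper": 1}, {"x": 3.57, "y": -1.66, "z": 0, "ax": 0, "ay": 0, "az": 0, "gripper": 1}, {"x": 3.57, "y": -1.66, "z": 0, "ax": 0, "ay": 0, "az": 0, "gripper": 1}, {"x": 3.57, "y": -1.66, "z": 0, "ax": 0, "ay": 0, "az": 0, "gripper": 1}, {"x": 3.57, "y": -1.66, "z": 0, "ax": 0, "ay": 0, "az": 0, "gripper": 1}])

```text
clock: 2.38
position: [444.0, 249.2, 231.7]
ee_rot: [0.755, -0.656, 0.0, -0.0]
contact_force: [1.3, 0.8, -0.5]
gripper_width: -0.1
grasp_force: 0.0
```

send_rows(targets=[{"x": 3.57, "y": -1.66, "z": 0, "ax": 0, "ay": 0, "az": 0, "gripper": 1}, {"x": 3.57, "y": -1.66, "z": 0, "ax": 0, "ay": 0, "az": 0, "gripper": 1}, {"x": 3.57, "y": -1.66, "z": 0, "ax": 0, "ay": 0, "az": 0, "gripper": 1}, {"x": 3.57, "y": -1.66, "z": 0, "ax": 0, "ay": 0, "az": 0, "gripper": 1}, {"x": 3.57, "y": -1.66, "z": 0, "ax": 0, "ay": 0, "az": 0, "gripper": 1}])

```text
clock: 2.8
position: [551.2, 83.9, 231.7]
ee_rot: [0.755, -0.656, 0.0, -0.0]
contact_force: [1.1, 0.3, -1.0]
gripper_width: -0.4
grasp_force: 0.0
```

send_rows(targets=[{"x": 3.57, "y": -1.66, "z": 0, "ax": 0, "ay": 0, "az": 0, "gripper": 1}, {"x": 3.57, "y": -1.66, "z": 0, "ax": 0, "ay": 0, "az": 0, "gripper": 1}, {"x": 3.57, "y": -1.66, "z": 0, "ax": 0, "ay": 0, "az": 0, "gripper": 1}, {"x": 0, "y": 0, "z": 0, "ax": 0, "ay": 0, "az": 0, "gripper": 1}])

```text
clock: 3.13
position: [617.2, -18.7, 230.5]
ee_rot: [0.753, -0.658, 0.001, 0.0]
contact_force: [0.2, 1.2, 0.1]
gripper_width: 0.1
grasp_force: 0.0
```

send_rows(targets=[{"x": 0, "y": 0, "z": 3.3, "ax": 0, "ay": 0, "az": 0, "gripper": 1}, {"x": 0, "y": 0, "z": 3.3, "ax": 0, "ay": 0, "az": 0, "gripper": 1}, {"x": 0, "y": 0, "z": 3.3, "ax": 0, "ay": 0, "az": 0, "gripper": 1}, {"x": 0, "y": 0, "z": 3.4, "ax": 0, "ay": 0, "az": 0, "gripper": 1}, {"x": 0, "y": 1.5, "z": 0, "ax": 0, "ay": 0, "az": 0, "gripper": 1}])

```text
clock: 3.55
position: [596.5, -15.7, 89.9]
ee_rot: [0.754, -0.657, -0.004, 0.005]
contact_force: [-0.4, -0.2, -0.1]
gripper_width: 0.1
grasp_force: 0.0
```

send_rows(targets=[{"x": 0, "y": 1.5, "z": 0, "ax": 0, "ay": 0, "az": 0, "gripper": 1}, {"x": 0, "y": 1.5, "z": 0, "ax": 0, "ay": 0, "az": 0, "gripper": 1}, {"x": 0, "y": 1.0, "z": 0.1, "ax": 0, "ay": 0, "az": 0, "gripper": 1}, {"x": 0, "y": 1.0, "z": 0.2, "ax": 0, "ay": 0, "az": 0, "gripper": 1}, {"x": 0, "y": 1.0, "z": 0.4, "ax": 0, "ay": 0, "az": 0, "gripper": 1}])

```text
clock: 3.97
position: [541.1, -23.5, 92.2]
ee_rot: [0.755, -0.656, 0.001, -0.001]
contact_force: [1.0, 0.0, 0.5]
gripper_width: 0.1
grasp_force: 0.7
```

send_rows(targets=[{"x": 0, "y": 1.0, "z": 0.6, "ax": 0, "ay": 0, "az": 0, "gripper": 1}, {"x": 0, "y": 0.8, "z": 0.6, "ax": 0, "ay": 0, "az": 0, "gripper": 1}, {"x": 0, "y": 0.6, "z": 0.6, "ax": 0, "ay": 0, "az": 0, "gripper": 1}])

```text
clock: 4.22
position: [516.9, -26.9, 73.8]
ee_rot: [0.755, -0.656, 0.001, -0.001]
contact_force: [1.2, -0.4, 0.2]
gripper_width: -0.1
grasp_force: 0.5
```

send_rows(targets=[{"x": 0, "y": 0.4, "z": 0.6, "ax": 0, "ay": 0, "az": 0, "gripper": 1}, {"x": 0, "y": 0.4, "z": 0.6, "ax": 0, "ay": 0, "az": 0, "gripper": 1}, {"x": 0, "y": 0, "z": 0.4, "ax": 0, "ay": 0, "az": 0, "gripper": 1}, {"x": 0, "y": 0, "z": 0.1, "ax": 0, "ay": 0, "az": 0, "gripper": 1}])

```text
clock: 4.55
position: [507.6, -28.4, 57.6]
ee_rot: [0.755, -0.656, -0.001, 0.002]
contact_force: [-9.5, 2.5, 22.8]
gripper_width: 0.1
grasp_force: 11.2
```

send_rows(targets=[{"x": 0, "y": 0, "z": -2.0, "ax": 0, "ay": 0, "az": 0, "gripper": 1}, {"x": 0, "y": 0, "z": -3.6, "ax": 0, "ay": 0, "az": 0, "gripper": 1}, {"x": 0, "y": 0, "z": -3.6, "ax": 0, "ay": 0, "az": 0, "gripper": 1}, {"x": 0, "y": 0, "z": -3.6, "ax": 0, "ay": 0, "az": 0, "gripper": 0}, {"x": 0, "y": 0, "z": -3.6, "ax": 0, "ay": 0, "az": 0, "gripper": -1}])

```text
clock: 4.97
position: [508.0, -28.5, 221.5]
ee_rot: [0.755, -0.656, -0.001, 0.001]
contact_force: [1.1, 0.4, -0.9]
gripper_width: 23.3
grasp_force: 0.0
```

send_rows(targets=[{"x": -3.68, "y": -0.71, "z": 0, "ax": 0, "ay": 0, "az": 6.33, "gripper": -1}, {"x": -3.68, "y": -0.71, "z": 0, "ax": 0, "ay": 0, "az": 0, "gripper": -1}, {"x": -3.68, "y": -0.71, "z": 0, "ax": 0, "ay": 0, "az": 0, "gripper": -1}, {"x": -3.68, "y": -0.71, "z": 0, "ax": 0, "ay": 0, "az": 0, "gripper": -1}, {"x": 0, "y": 0, "z": 0, "ax": 0, "ay": 0, "az": 6.33, "gripper": -1}])

```text
clock: 5.38
position: [529.7, 125.0, 219.6]
ee_rot: [-0.679, 0.734, 0.0, 0.0]
contact_force: [0.6, -1.7, -0.2]
gripper_width: 83.0
grasp_force: 0.0
```

Run:
```python
from h import *
pp=[]
for n in("top","side"):
    p,d=arm.get_image(n);cv2.imwrite(f"pics/{n}1.png",p[:,:,::-1]);np.save(f"pics/{n}1.npy",d)
    x0,y0,x1,y1={"top":(275,210,365,290),"side":(270,175,400,300)}[n]
    w=np.zeros((480,640),bool);w[y0:y1,x0:x1]=1
    P,uv=cloud(n,d,w);k=(P[:,2]>52)&(P[:,2]<66)&(np.hypot(P[:,0]-525,P[:,1]+27)<80)
    m=np.zeros((480,640),np.uint8);m[uv[k][:,1],uv[k][:,0]]=1
    _,l,s,_=cv2.connectedComponentsWithStats(m);i=1+s[1:,4].argmax();v,u=np.nonzero(l==i)
    Q=plane(n,np.c_[u,v],58)[:,:2].astype(np.float32)
    print(n,len(Q),np.median(P[k][:,2]),Q.mean(0),cv2.minAreaRect(Q))
    print(box(n,p,d,"yellow",(523,271)))
    c=p[y0-10:y1+10,x0-10:x1+10,::-1];pp.append(cv2.resize(c,(390,390),interpolation=cv2.INTER_CUBIC))
cv2.imwrite("pics/c1.png",np.hstack(pp));print(arm.read_state()["position"])
```

```text
top 1656 58.149746264193084 [525.5769  -27.11543] ((525.3795166015625, -27.24523162841797), (65.28245544433594, 103.80733489990234), 8.173477172851562)
(525.4, 273.4, 65.6, 106.7, -30.2, 46.2, 1575, [524.8, 274.2])
side 1565 58.14231766352634 [522.6729  -30.93911] ((522.4132690429688, -30.03713607788086), (68.18318176269531, 107.6318130493164), 8.222339630126953)
(520.5, 268.9, 63.4, 110.7, -29.7, 45.0, 1177, [520.6, 268.4])
[528.28182199 121.37119074 219.2622415 ]
```

View pics/c1.png

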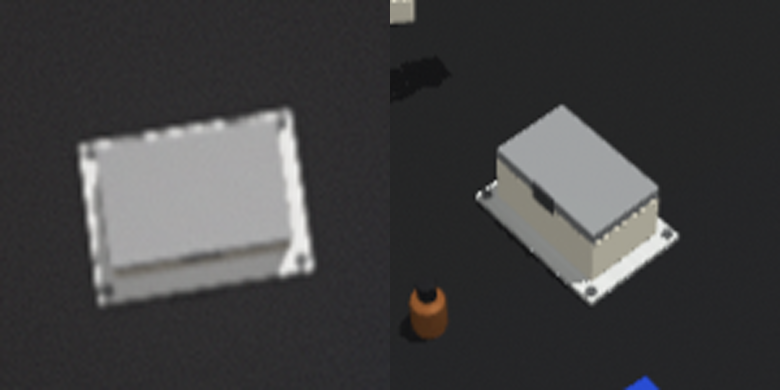

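Lid shut and flat (top at 58 mm). The top camera crop shows the lid centred on the dock and the vial undisturbed. Next, go above yellow.

send_rows(targets=[{"x": 0, "y": 0, "z": 0, "ax": 0, "ay": 0, "az": 6.25, "gripper": -1}, {"x": 0, "y": 0, "z": 0, "ax": 0, "ay": 0, "az": 6.25, "gripper": -1}, {"x": 0, "y": 0, "z": 0, "ax": 0, "ay": 0, "az": 6.25, "gripper": -1}, {"x": 0, "y": 0, "z": 0, "ax": 0, "ay": 0, "az": 6.25, "gripper": -1}, {"x": 0, "y": 0, "z": 0, "ax": 0, "ay": 0, "az": 0, "gripper": -1}])

```text
clock: 5.9
position: [528.2, 118.9, 219.8]
ee_rot: [-0.502, 0.865, 0.0, -0.001]
contact_force: [-0.5, 0.2, -0.4]
gripper_width: 85.5
grasp_force: 0.0
```

send_rows(targets=[{"x": -3.17, "y": 1.99, "z": 0, "ax": 0, "ay": 0, "az": 0, "gripper": -1}, {"x": -3.17, "y": 1.99, "z": 0, "ax": 0, "ay": 0, "az": 0, "gripper": -1}, {"x": -3.17, "y": 1.99, "z": 0, "ax": 0, "ay": 0, "az": 0, "gripper": -1}, {"x": -3.17, "y": 1.99, "z": 0, "ax": 0, "ay": 0, "az": 0, "gripper": -1}, {"x": 0, "y": 0, "z": 0, "ax": 0, "ay": 0, "az": 0, "gripper": -1}])

```text
clock: 6.32
position: [522.3, 274.1, 219.6]
ee_rot: [-0.506, 0.862, 0.0, 0.0]
contact_force: [0.5, 0.5, -0.5]
gripper_width: 85.1
grasp_force: 0.0
```

send_rows(targets=[{"x": 0, "y": 0, "z": 3.0, "ax": 0, "ay": 0, "az": 0, "gripper": -1}, {"x": 0, "y": 0, "z": 3.0, "ax": 0, "ay": 0, "az": 0, "gripper": -1}, {"x": 0, "y": 0, "z": 3.0, "ax": 0, "ay": 0, "az": 0, "gripper": -1}, {"x": 0, "y": 0, "z": 3.0, "ax": 0, "ay": 0, "az": 0, "gripper": -1}, {"x": 0, "y": 0, "z": 0, "ax": 0, "ay": 0, "az": 0, "gripper": -1}])

```text
clock: 6.73
position: [518.5, 265.9, 93.9]
ee_rot: [-0.503, 0.864, -0.001, -0.007]
contact_force: [-0.9, -1.3, -1.5]
gripper_width: 85.2
grasp_force: 0.0
```

send_rows(targets=[{"x": 0, "y": 0, "z": 0, "ax": 0, "ay": 0, "az": 0, "gripper": -1}, {"x": 0, "y": 0, "z": 0, "ax": 0, "ay": 0, "az": 0, "gripper": -1}, {"x": 0, "y": 0, "z": 0, "ax": 0, "ay": 0, "az": 0, "gripper": -1}])

```text
clock: 6.98
position: [523.6, 270.3, 102.7]
ee_rot: [-0.503, 0.864, 0.0, 0.002]
contact_force: [0.0, 0.7, 0.7]
gripper_width: 85.4
grasp_force: 0.0
```

send_rows(targets=[{"x": 0, "y": 0, "z": 2.5, "ax": 0, "ay": 0, "az": 0, "gripper": -1}, {"x": 0, "y": 0, "z": 2.5, "ax": 0, "ay": 0, "az": 0, "gripper": -1}, {"x": 0, "y": 0, "z": 2.0, "ax": 0, "ay": 0, "az": 0, "gripper": -1}, {"x": 0, "y": 0, "z": 1.2, "ax": 0, "ay": 0, "az": 0, "gripper": -1}, {"x": 0, "y": 0, "z": 0.5, "ax": 0, "ay": 0, "az": 0, "gripper": -1}])

```text
clock: 7.4
position: [522.3, 269.6, 13.2]
ee_rot: [-0.503, 0.864, 0.0, -0.0]
contact_force: [-1.0, 0.5, 0.3]
gripper_width: 85.5
grasp_force: 0.0
```

send_rows(targets=[{"x": 0, "y": 0, "z": 0.5, "ax": 0, "ay": 0, "az": 0, "gripper": -1}, {"x": 0, "y": 0, "z": 0.2, "ax": 0, "ay": 0, "az": 0, "gripper": -1}, {"x": 0, "y": 0, "z": 0, "ax": 0, "ay": 0, "az": 0, "gripper": -1}])

```text
clock: 7.65
position: [522.8, 270.1, 7.2]
ee_rot: [-0.503, 0.865, 0.0, 0.001]
contact_force: [0.0, 0.6, -1.3]
gripper_width: 85.3
grasp_force: 0.0
```

send_rows(targets=[{"x": 0, "y": 0, "z": 0, "ax": 0, "ay": 0, "az": 0, "gripper": 1}, {"x": 0, "y": 0, "z": 0, "ax": 0, "ay": 0, "az": 0, "gripper": 1}, {"x": 0, "y": 0, "z": 0, "ax": 0, "ay": 0, "az": 0, "gripper": 1}, {"x": 0, "y": 0, "z": 0, "ax": 0, "ay": 0, "az": 0, "gripper": 1}, {"x": 0, "y": 0, "z": 0, "ax": 0, "ay": 0, "az": 0, "gripper": 1}])

```text
clock: 8.07
position: [522.9, 270.3, 7.6]
ee_rot: [-0.503, 0.864, 0.0, 0.001]
contact_force: [-1.5, -0.4, 6.5]
gripper_width: 63.2
grasp_force: 67.5
```

send_rows(targets=[{"x": 0, "y": 0, "z": -1.0, "ax": 0, "ay": 0, "az": 0, "gripper": 1}, {"x": 0, "y": 0, "z": -3.0, "ax": 0, "ay": 0, "az": 0, "gripper": 1}, {"x": 0, "y": 0, "z": -3.0, "ax": 0, "ay": 0, "az": 0, "gripper": 1}, {"x": 0, "y": 0, "z": -3.0, "ax": 0, "ay": 0, "az": 0, "gripper": 1}, {"x": 0, "y": 0, "z": -2.0, "ax": 0, "ay": 0, "az": -3.0, "gripper": 1}])

```text
clock: 8.48
position: [522.7, 269.9, 129.3]
ee_rot: [-0.525, 0.851, 0.0, 0.001]
contact_force: [0.1, 0.5, -2.1]
gripper_width: 63.2
grasp_force: 66.7
```

send_rows(targets=[{"x": 0, "y": 0, "z": 0, "ax": 0, "ay": 0, "az": -6.0, "gripper": 1}, {"x": 0, "y": 0, "z": 0, "ax": 0, "ay": 0, "az": -7.0, "gripper": 1}, {"x": 0, "y": 0, "z": 0, "ax": 0, "ay": 0, "az": -7.0, "gripper": 1}, {"x": 0, "y": 0, "z": 0, "ax": 0, "ay": 0, "az": -7.0, "gripper": 1}, {"x": 0, "y": 0, "z": 0, "ax": 0, "ay": 0, "az": -5.0, "gripper": 1}])

```text
clock: 8.9
position: [521.6, 269.1, 126.2]
ee_rot: [0.741, -0.672, -0.0, 0.001]
contact_force: [-0.6, -0.6, -1.5]
gripper_width: 62.9
grasp_force: 66.8
```

send_rows(targets=[{"x": 0, "y": 0, "z": 0, "ax": 0, "ay": 0, "az": -3.0, "gripper": 1}, {"x": 2.0, "y": 0.3, "z": 0, "ax": 0, "ay": 0, "az": 0, "gripper": 1}, {"x": 3.5, "y": 0.5, "z": 0, "ax": 0, "ay": 0, "az": 0, "gripper": 1}, {"x": 3.5, "y": 0.5, "z": 0, "ax": 0, "ay": 0, "az": 0, "gripper": 1}, {"x": 3.5, "y": 0.5, "z": 0, "ax": 0, "ay": 0, "az": 0, "gripper": 1}])

```text
clock: 9.32
position: [521.5, 141.9, 126.0]
ee_rot: [0.757, -0.654, -0.0, 0.001]
contact_force: [0.8, -0.7, -1.8]
gripper_width: 63.1
grasp_force: 66.8
```

send_rows(targets=[{"x": 3.5, "y": 0.5, "z": 0, "ax": 0, "ay": 0, "az": 0, "gripper": 1}, {"x": 3.5, "y": 0.5, "z": 0, "ax": 0, "ay": 0, "az": 0, "gripper": 1}, {"x": 3.5, "y": 0.5, "z": 0, "ax": 0, "ay": 0, "az": 0, "gripper": 1}, {"x": 3.5, "y": 0.5, "z": 0, "ax": 0, "ay": 0, "az": 0, "gripper": 1}, {"x": 2.0, "y": 0.3, "z": 0, "ax": 0, "ay": 0, "az": 0, "gripper": 1}])

```text
clock: 9.73
position: [521.5, -21.3, 126.2]
ee_rot: [0.756, -0.655, -0.001, 0.001]
contact_force: [0.6, 0.7, -2.1]
gripper_width: 63.1
grasp_force: 66.8
```

send_rows(targets=[{"x": 1.0, "y": 0, "z": 0, "ax": 0, "ay": 0, "az": 0, "gripper": 1}, {"x": 0, "y": 0, "z": 0, "ax": 0, "ay": 0, "az": 0, "gripper": 1}, {"x": 0, "y": 0, "z": 0, "ax": 0, "ay": 0, "az": 0, "gripper": 1}, {"x": 0, "y": 0, "z": 0, "ax": 0, "ay": 0, "az": 0, "gripper": 1}])

```text
clock: 10.07
position: [524.4, -27.5, 126.3]
ee_rot: [0.757, -0.654, -0.0, -0.0]
contact_force: [1.4, 0.0, -2.4]
gripper_width: 63.4
grasp_force: 66.8
```

Run:
```python
from h import *
s=arm.read_state();print(s["position"],s["ee_rot"],s["gripper_width"],s["grasp_force"])
pp=[]
zt=s["position"][2]-7.5+46;print("ztop",zt)
for n in("top","side"):
    p,d=arm.get_image(n)
    print(n,box(n,p,d,"yellow",s["position"][:2],z=zt))
    x0,y0,x1,y1={"top":(265,190,385,300),"side":(270,130,400,270)}[n]
    pp.append(cv2.resize(p[y0:y1,x0:x1,::-1],(390,400),interpolation=cv2.INTER_CUBIC))
cv2.imwrite("pics/c2.png",np.hstack(pp))
```

```text
[524.39244246 -27.457012   126.29745244] [ 7.56812893e-01 -6.53631574e-01 -9.91634845e-05 -3.61951243e-05] 63.3589421612098 66.79210424423218
ztop 164.79745243891955
top (503.4, 6.7, 31.7, 39.9, 8.1, 164.7, 340, [500.9, 9.6])
side (523.9, -46.0, 67.4, 68.3, -80.7, 164.4, 1109, [526.8, -49.9])
```

View pics/c2.png

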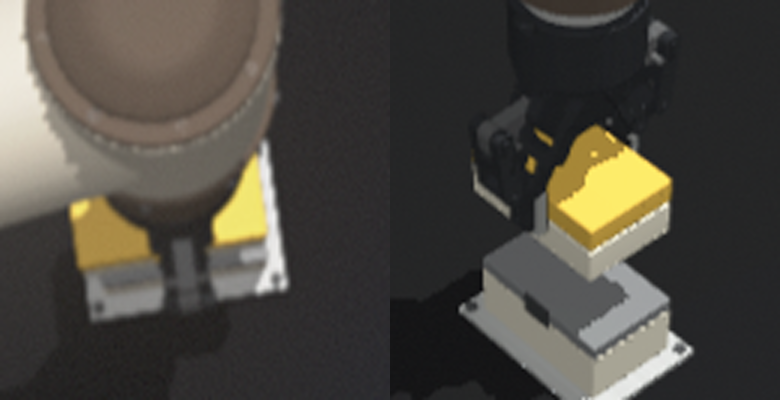

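Run:
```python
from h import *
s=arm.read_state();zt=164.3
for n,b in(("top",(525.4,-27.2)),("side",(522.4,-30.0))):
    p,d=arm.get_image(n)
    P,uv=cloud(n,d,mask(p,"yellow")>0)
    k=(P[:,2]>zt-7)&(np.hypot(P[:,0]-524,P[:,1]+28)<80)
    Q=plane(n,uv[k],zt)[:,:2]-b; a=np.deg2rad(8.2)
    X=Q@[np.cos(a),np.sin(a)];Y=Q@[-np.sin(a),np.cos(a)]
    print(n,k.sum(),"x'",np.percentile(X,[0,.5,99.5,100]).round(1),"y'",np.percentile(Y,[0,.5,99.5,100]).round(1))
```

```text
top 555 x' [-32.8 -32.6   4.9   7.6] y' [-46.  -45.2  56.7  56.9]
side 964 x' [-34.2 -33.4  32.8  33.5] y' [-49.8 -48.9  31.2  35.9]
```

send_rows(targets=[{"x": 0.25, "y": 0, "z": 0, "ax": 0, "ay": 0, "az": 0, "gripper": 1}, {"x": 0.2, "y": 0, "z": 1.5, "ax": 0, "ay": 0, "az": 0, "gripper": 1}, {"x": 0, "y": 0, "z": 1.5, "ax": 0, "ay": 0, "az": 0, "gripper": 1}, {"x": 0, "y": 0, "z": 1.2, "ax": 0, "ay": 0, "az": 0, "gripper": 1}, {"x": 0, "y": 0, "z": 0.8, "ax": 0, "ay": 0, "az": 0, "gripper": 1}])

```text
clock: 10.68
position: [524.4, -32.6, 75.1]
ee_rot: [0.757, -0.654, -0.001, 0.001]
contact_force: [0.4, 0.4, -2.1]
gripper_width: 63.5
grasp_force: 66.8
```

send_rows(targets=[{"x": 0, "y": 0, "z": 0.5, "ax": 0, "ay": 0, "az": 0, "gripper": 1}, {"x": 0, "y": 0, "z": 0.3, "ax": 0, "ay": 0, "az": 0, "gripper": 1}, {"x": 0, "y": 0, "z": 0, "ax": 0, "ay": 0, "az": 0, "gripper": 1}, {"x": 0, "y": 0, "z": 0, "ax": 0, "ay": 0, "az": 0, "gripper": 1}])

```text
clock: 11.02
position: [525.5, -32.5, 68.7]
ee_rot: [0.757, -0.654, 0.0, -0.0]
contact_force: [0.5, 0.4, -1.5]
gripper_width: 63.0
grasp_force: 66.8
```

send_rows(targets=[{"x": 0, "y": 0, "z": 0.1, "ax": 0, "ay": 0, "az": 0, "gripper": 1}, {"x": 0, "y": 0, "z": 0.1, "ax": 0, "ay": 0, "az": 0, "gripper": 1}, {"x": 0, "y": 0, "z": 0.05, "ax": 0, "ay": 0, "az": 0, "gripper": 1}, {"x": 0, "y": 0, "z": 0, "ax": 0, "ay": 0, "az": 0, "gripper": 1}])

```text
clock: 11.35
position: [525.0, -32.6, 65.9]
ee_rot: [0.757, -0.654, 0.0, -0.0]
contact_force: [0.7, 0.3, -1.6]
gripper_width: 63.7
grasp_force: 66.8
```

send_rows(targets=[{"x": 0, "y": 0, "z": 0.1, "ax": 0, "ay": 0, "az": 0, "gripper": 1}, {"x": 0, "y": 0, "z": 0, "ax": 0, "ay": 0, "az": 0, "gripper": 1}, {"x": 0, "y": 0, "z": 0, "ax": 0, "ay": 0, "az": 0, "gripper": 1}])

```text
clock: 11.6
position: [525.3, -32.7, 65.5]
ee_rot: [0.757, -0.654, 0.0, -0.0]
contact_force: [-2.0, 0.4, 3.7]
gripper_width: 63.1
grasp_force: 67.2
```

send_rows(targets=[{"x": 0, "y": 0, "z": 0, "ax": 0, "ay": 0, "az": 0, "gripper": 0.2}, {"x": 0, "y": 0, "z": 0, "ax": 0, "ay": 0, "az": 0, "gripper": -1}, {"x": 0, "y": 0, "z": 0, "ax": 0, "ay": 0, "az": 0, "gripper": -1}, {"x": 0, "y": 0, "z": 0, "ax": 0, "ay": 0, "az": 0, "gripper": -1}, {"x": 0, "y": 0, "z": 0, "ax": 0, "ay": 0, "az": 0, "gripper": -1}])

```text
clock: 12.02
position: [525.1, -32.6, 64.6]
ee_rot: [0.757, -0.654, -0.0, 0.0]
contact_force: [0.4, -0.4, 0.1]
gripper_width: 85.6
grasp_force: 0.0
```

send_rows(targets=[{"x": 0, "y": 0, "z": -1, "ax": 0, "ay": 0, "az": 0, "gripper": -1}, {"x": 0, "y": 0, "z": -2.5, "ax": 0, "ay": 0, "az": 0, "gripper": -1}, {"x": 0, "y": 0, "z": -4, "ax": 0, "ay": 0, "az": 0, "gripper": -1}, {"x": 0, "y": 0, "z": -4, "ax": 0, "ay": 0, "az": 0, "gripper": -1}, {"x": 0, "y": 0, "z": -4, "ax": 0, "ay": 0, "az": 0, "gripper": -1}])

```text
clock: 12.43
position: [524.6, -32.8, 222.2]
ee_rot: [0.757, -0.654, 0.0, 0.0]
contact_force: [0.3, 0.4, -0.6]
gripper_width: 85.2
grasp_force: 0.0
```

send_rows(targets=[{"x": 3.24, "y": 1.88, "z": 0, "ax": 0, "ay": 0, "az": 0, "gripper": -1}, {"x": 3.24, "y": 1.88, "z": 0, "ax": 0, "ay": 0, "az": 0, "gripper": -1}, {"x": 3.24, "y": 1.88, "z": 0, "ax": 0, "ay": 0, "az": 0, "gripper": -1}, {"x": 3.24, "y": 1.88, "z": 0, "ax": 0, "ay": 0, "az": 0, "gripper": -1}, {"x": 3.24, "y": 1.88, "z": 0, "ax": 0, "ay": 0, "az": 0, "gripper": -1}])

```text
clock: 12.85
position: [454.6, -207.8, 220.9]
ee_rot: [0.757, -0.654, 0.001, -0.0]
contact_force: [0.4, -0.2, 0.7]
gripper_width: 85.4
grasp_force: 0.0
```

send_rows(targets=[{"x": 3.24, "y": 1.88, "z": 0, "ax": 0, "ay": 0, "az": 0, "gripper": -1}, {"x": 0, "y": 0, "z": 0, "ax": 0, "ay": 0, "az": 6.2, "gripper": -1}, {"x": 0, "y": 0, "z": 0, "ax": 0, "ay": 0, "az": 0, "gripper": -1}, {"x": 0, "y": 0, "z": 0, "ax": 0, "ay": 0, "az": 0, "gripper": -1}, {"x": 0, "y": 0, "z": 0, "ax": 0, "ay": 0, "az": 0, "gripper": -1}])

```text
clock: 13.27
position: [441.9, -240.8, 220.2]
ee_rot: [0.721, -0.693, 0.0, -0.0]
contact_force: [-0.2, -0.3, -0.3]
gripper_width: 85.3
grasp_force: 0.0
```

Run:
```python
from h import *
s=arm.read_state();print(s["position"],s["ee_rot"],s["clock"])
pp=[]
for n,b in(("top",(525.4,-27.2)),("side",(522.4,-30.0))):
    p,d=arm.get_image(n)
    r=box(n,p,d,"yellow",(524,-30),z=104);print(n,r)
    if r:
        q=np.array(r[:2])-b;a=np.deg2rad(8.2);print("offset x' y'",q@[np.cos(a),np.sin(a)],q@[-np.sin(a),np.cos(a)])
    x0,y0,x1,y1={"top":(265,190,385,300),"side":(270,130,400,270)}[n]
    pp.append(cv2.resize(p[y0:y1,x0:x1,::-1],(390,400),interpolation=cv2.INTER_CUBIC))
cv2.imwrite("pics/c3.png",np.hstack(pp))
```

```text
[ 441.88967174 -240.79353519  220.16277335] [ 7.21110162e-01 -6.92820371e-01  2.05340340e-04 -1.58168658e-04] 13.2667
top None
side (521.2, -28.9, 68.2, 104.3, 6.9, 104.1, 1443, [517.2, -23.7])
offset x' y' -1.0308396500132162 1.2599085744451735
```

View pics/c3.png

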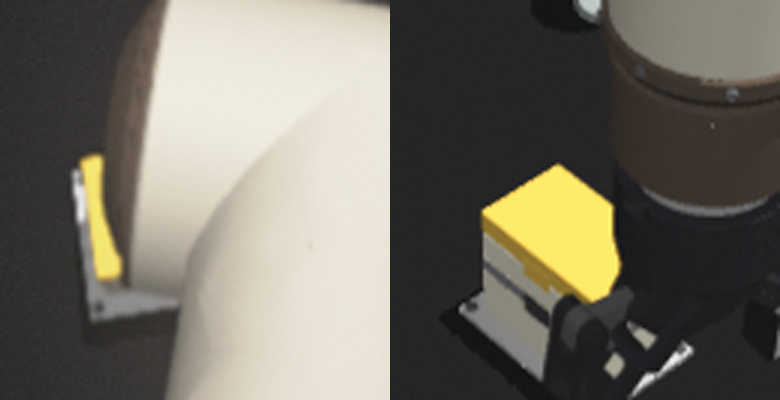

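send_rows(targets=[{"x": 0, "y": 0, "z": 3.5, "ax": 0, "ay": 0, "az": 0, "gripper": -1}, {"x": 0, "y": 0, "z": 3.5, "ax": 0, "ay": 0, "az": 0, "gripper": -1}, {"x": 0, "y": 0, "z": 3.0, "ax": 0, "ay": 0, "az": 0, "gripper": -1}, {"x": 0, "y": 0, "z": 2.0, "ax": 0, "ay": 0, "az": 0, "gripper": -1}, {"x": 0, "y": 0, "z": 1.0, "ax": 0, "ay": 0, "az": 0, "gripper": -1}])

```text
clock: 13.78
position: [440.2, -239.9, 86.9]
ee_rot: [0.721, -0.693, -0.002, 0.001]
contact_force: [-0.2, 0.4, 0.1]
gripper_width: 85.3
grasp_force: 0.0
```

send_rows(targets=[{"x": 0, "y": 0, "z": 0, "ax": 0, "ay": 0, "az": 0, "gripper": -1}, {"x": 0, "y": 0, "z": 2.5, "ax": 0, "ay": 0, "az": 0, "gripper": -1}, {"x": 0, "y": 0, "z": 2.5, "ax": 0, "ay": 0, "az": 0, "gripper": -1}, {"x": 0, "y": 0, "z": 2.0, "ax": 0, "ay": 0, "az": 0, "gripper": -1}, {"x": 0, "y": 0, "z": 0.8, "ax": 0, "ay": 0, "az": 0, "gripper": -1}])

```text
clock: 14.2
position: [441.1, -240.6, 10.4]
ee_rot: [0.721, -0.693, -0.001, 0.001]
contact_force: [-0.4, 0.1, 1.5]
gripper_width: 85.3
grasp_force: 0.0
```

send_rows(targets=[{"x": 0, "y": 0, "z": 0.4, "ax": 0, "ay": 0, "az": 0, "gripper": -1}, {"x": 0, "y": 0, "z": 0, "ax": 0, "ay": 0, "az": 0, "gripper": -1}, {"x": 0, "y": 0, "z": 0, "ax": 0, "ay": 0, "az": 0, "gripper": -1}])

```text
clock: 14.45
position: [442.7, -241.4, 8.9]
ee_rot: [0.72, -0.693, 0.001, -0.0]
contact_force: [0.3, -0.3, -0.2]
gripper_width: 85.5
grasp_force: 0.0
```

```bash
cat > look.py <<'E'
from h import *
def off(n,p,d,c,zt,ctr,b,yaw=8.2):
    P,uv=cloud(n,d,mask(p,c)>0);k=(P[:,2]>zt-7)&(P[:,2]<zt+9)&(np.hypot(P[:,0]-ctr[0],P[:,1]-ctr[1])<85)
    if k.sum()<50: return print(n,c,"few",k.sum())
    Q=plane(n,uv[k],zt)[:,:2]-b;a=np.deg2rad(yaw)
    X=Q@[np.cos(a),np.sin(a)];Y=Q@[-np.sin(a),np.cos(a)]
    print(n,c,k.sum(),"z",np.median(P[k,2]).round(1),"x'",np.percentile(X,[0,.5,99.5,100]).round(1),"y'",np.percentile(Y,[0,.5,99.5,100]).round(1),"rect",np.round(cv2.minAreaRect(Q.astype(np.float32))[2],1))
B={"top":(525.4,-27.2),"side":(522.4,-30.0)}
E
python3 - <<'E'
from look import *
s=arm.read_state();print(s["position"],s["clock"])
for n in B:
    p,d=arm.get_image(n);off(n,p,d,"yellow",104,(524,-28),B[n]);print(box(n,p,d,"yellow",(524,-28),z=104))
E
```

```text
[ 442.73197582 -241.40415936    8.92636391] 14.45
top yellow 634 z 104.1 x' [-32.4 -32.   31.8  32.1] y' [-51.7 -49.8  50.8  51.1] rect 8.5
(521.3, -4.8, 56.7, 65.4, -81.7, 104.3, 678, [524.8, 4.2])
side yellow 485 z 103.9 x' [-34.3 -33.9  -3.   -2.7] y' [-52.5 -49.2  52.3  52.7] rect 7.5
(504.6, -32.4, 32.3, 105.5, 7.5, 104.0, 667, [499.5, -20.9])
```

send_rows(targets=[{"x": 0, "y": 0, "z": 0, "ax": 0, "ay": 0, "az": 0, "gripper": 1}, {"x": 0, "y": 0, "z": 0, "ax": 0, "ay": 0, "az": 0, "gripper": 1}, {"x": 0, "y": 0, "z": 0, "ax": 0, "ay": 0, "az": 0, "gripper": 1}, {"x": 0, "y": 0, "z": 0, "ax": 0, "ay": 0, "az": 0, "gripper": 1}, {"x": 0, "y": 0, "z": 0, "ax": 0, "ay": 0, "az": 0, "gripper": 1}])

```text
clock: 14.97
position: [442.3, -241.5, 9.0]
ee_rot: [0.72, -0.694, 0.001, -0.0]
contact_force: [-1.2, 0.7, 6.3]
gripper_width: 63.1
grasp_force: 66.7
```

send_rows(targets=[{"x": 0, "y": 0, "z": -1.5, "ax": 0, "ay": 0, "az": 0, "gripper": 1}, {"x": 0, "y": 0, "z": -3.5, "ax": 0, "ay": 0, "az": 0, "gripper": 1}, {"x": 0, "y": 0, "z": -4.0, "ax": 0, "ay": 0, "az": 0, "gripper": 1}, {"x": 0, "y": 0, "z": -4.0, "ax": 0, "ay": 0, "az": -3, "gripper": 1}, {"x": 0, "y": 0, "z": -3.0, "ax": 0, "ay": 0, "az": -3, "gripper": 1}])

```text
clock: 15.38
position: [442.0, -241.6, 171.1]
ee_rot: [0.756, -0.654, 0.002, -0.001]
contact_force: [0.6, 0.2, -1.3]
gripper_width: 63.2
grasp_force: 66.2
```

send_rows(targets=[{"x": -3.0, "y": -1.68, "z": 0, "ax": 0, "ay": 0, "az": 0, "gripper": 1}, {"x": -3.0, "y": -1.68, "z": 0, "ax": 0, "ay": 0, "az": 0, "gripper": 1}, {"x": -3.0, "y": -1.68, "z": 0, "ax": 0, "ay": 0, "az": 0, "gripper": 1}, {"x": -3.0, "y": -1.68, "z": 0, "ax": 0, "ay": 0, "az": 0, "gripper": 1}, {"x": -3.0, "y": -1.68, "z": 0, "ax": 0, "ay": 0, "az": 0, "gripper": 1}])

```text
clock: 15.8
position: [503.3, -79.5, 167.9]
ee_rot: [0.755, -0.655, -0.0, -0.0]
contact_force: [0.4, -0.1, -1.2]
gripper_width: 63.4
grasp_force: 66.4
```

send_rows(targets=[{"x": -3.0, "y": -1.68, "z": 0, "ax": 0, "ay": 0, "az": 0, "gripper": 1}, {"x": -1.94, "y": -1.08, "z": 0, "ax": 0, "ay": 0, "az": 0, "gripper": 1}, {"x": 0, "y": 0, "z": 0, "ax": 0, "ay": 0, "az": 0, "gripper": 1}, {"x": 0, "y": 0, "z": 0, "ax": 0, "ay": 0, "az": 0, "gripper": 1}, {"x": 0, "y": 0, "z": 0, "ax": 0, "ay": 0, "az": 0, "gripper": 1}])

```text
clock: 16.22
position: [523.1, -28.5, 167.4]
ee_rot: [0.755, -0.655, -0.0, 0.0]
contact_force: [-0.2, 0.6, -0.9]
gripper_width: 63.1
grasp_force: 66.3
```

Run:
```python
from look import *
s=arm.read_state();print(s["position"],s["ee_rot"],s["gripper_width"],s["clock"])
z=s["position"][2]-8.9+46;print(z)
for n in B:
    p,d=arm.get_image(n);off(n,p,d,"blue",z,s["position"],B[n]);off(n,p,d,"yellow",104,(524,-28),B[n])
```

```text
[523.10489692 -28.49448794 167.44885765] [ 7.55384856e-01 -6.55281069e-01 -4.69792998e-04  4.67077389e-04] 63.121675912919216 16.2167
204.5488576549482
top blue 610 z 204.6 x' [-34.1 -33.8   8.    9.7] y' [-52.  -51.9  50.3  50.7] rect 9.0
top yellow 101 z 103.6 x' [-32.5 -32.4 -27.1 -26.9] y' [-50.1 -49.9  49.3  49.5] rect 8.6
side blue 1103 z 203.7 x' [-35.9 -35.4  30.7  31.6] y' [-56.2 -55.4  30.6  39. ] rect 6.2
side yellow 1176 z 103.9 x' [-34.6 -33.5  32.9  33.5] y' [-55.1 -54.   51.5  52.2] rect 8.9
```

send_rows(targets=[{"x": -0.06, "y": -0.15, "z": 0.5, "ax": 0, "ay": 0, "az": 0, "gripper": 1}, {"x": 0, "y": 0, "z": 1.5, "ax": 0, "ay": 0, "az": 0, "gripper": 1}, {"x": 0, "y": 0, "z": 1.5, "ax": 0, "ay": 0, "az": 0, "gripper": 1}, {"x": 0, "y": 0, "z": 1.0, "ax": 0, "ay": 0, "az": 0, "gripper": 1}, {"x": 0, "y": 0, "z": 0.5, "ax": 0, "ay": 0, "az": 0, "gripper": 1}])

```text
clock: 16.73
position: [524.1, -28.1, 116.1]
ee_rot: [0.755, -0.656, -0.001, 0.001]
contact_force: [0.1, 0.5, -1.7]
gripper_width: 62.9
grasp_force: 66.3
```

send_rows(targets=[{"x": 0, "y": 0, "z": 0.1, "ax": 0, "ay": 0, "az": 0, "gripper": 1}, {"x": 0, "y": 0, "z": 0, "ax": 0, "ay": 0, "az": 0, "gripper": 1}, {"x": 0, "y": 0, "z": 0, "ax": 0, "ay": 0, "az": 0, "gripper": 1}, {"x": 0, "y": 0, "z": 0, "ax": 0, "ay": 0, "az": 0, "gripper": 1}])

```text
clock: 17.07
position: [525.8, -27.3, 117.6]
ee_rot: [0.755, -0.655, 0.001, -0.001]
contact_force: [0.3, -0.3, -1.3]
gripper_width: 63.2
grasp_force: 66.3
```

send_rows(targets=[{"x": 0, "y": 0, "z": 0.15, "ax": 0, "ay": 0, "az": 0, "gripper": 1}, {"x": 0, "y": 0, "z": 0.15, "ax": 0, "ay": 0, "az": 0, "gripper": 1}, {"x": 0, "y": 0, "z": 0, "ax": 0, "ay": 0, "az": 0, "gripper": 1}, {"x": 0, "y": 0, "z": 0, "ax": 0, "ay": 0, "az": 0, "gripper": 1}])

```text
clock: 17.4
position: [525.2, -27.3, 113.8]
ee_rot: [0.755, -0.655, -0.0, 0.0]
contact_force: [-0.9, 0.2, -1.4]
gripper_width: 63.4
grasp_force: 66.3
```

Run:
```python
from look import *
s=arm.read_state();print(s["position"],s["contact_force"])
z=s["position"][2]-8.9+46;print(z)
for n in B:
    p,d=arm.get_image(n);off(n,p,d,"blue",z,s["position"],B[n])
```

```text
[525.18026641 -27.33467267 113.79492056] [-0.93018173  0.15792648 -1.4249699 ]
150.894920562065
top blue 450 z 151.1 x' [-31.6 -31.4   6.4   9.8] y' [-49.3 -49.2  49.3  49.6] rect 8.8
side blue 1026 z 150.8 x' [-33.3 -32.8  33.6  34.1] y' [-53.5 -52.9  27.5  36.8] rect 8.4
```

Centred within about 1 mm. I'll lower to contact and release.

send_rows(targets=[{"x": 0, "y": 0, "z": 0.1, "ax": 0, "ay": 0, "az": 0, "gripper": 1}, {"x": 0, "y": 0, "z": 0.05, "ax": 0, "ay": 0, "az": 0, "gripper": 1}, {"x": 0, "y": 0, "z": 0, "ax": 0, "ay": 0, "az": 0, "gripper": 1}, {"x": 0, "y": 0, "z": 0, "ax": 0, "ay": 0, "az": 0, "gripper": 1}])

```text
clock: 17.83
position: [525.6, -27.3, 113.0]
ee_rot: [0.756, -0.655, 0.0, -0.0]
contact_force: [-1.9, -0.2, 4.3]
gripper_width: 63.0
grasp_force: 66.7
```

send_rows(targets=[{"x": 0, "y": 0, "z": 0, "ax": 0, "ay": 0, "az": 0, "gripper": 0.2}, {"x": 0, "y": 0, "z": 0, "ax": 0, "ay": 0, "az": 0, "gripper": -1}, {"x": 0, "y": 0, "z": 0, "ax": 0, "ay": 0, "az": 0, "gripper": -1}, {"x": 0, "y": 0, "z": 0, "ax": 0, "ay": 0, "az": 0, "gripper": -1}, {"x": 0, "y": 0, "z": 0, "ax": 0, "ay": 0, "az": 0, "gripper": -1}])

```text
clock: 18.25
position: [525.2, -27.4, 112.0]
ee_rot: [0.755, -0.655, -0.0, 0.0]
contact_force: [-0.9, -0.5, -0.1]
gripper_width: 85.3
grasp_force: 0.0
```

send_rows(targets=[{"x": 0, "y": 0, "z": -1, "ax": 0, "ay": 0, "az": 0, "gripper": -1}, {"x": 0, "y": 0, "z": -2.5, "ax": 0, "ay": 0, "az": 0, "gripper": -1}, {"x": 0, "y": 0, "z": -4, "ax": 0, "ay": 0, "az": 0, "gripper": -1}, {"x": 0, "y": 0, "z": -4, "ax": 0, "ay": 0, "az": 0, "gripper": -1}, {"x": 0, "y": 0, "z": -2, "ax": 0, "ay": 0, "az": 0, "gripper": -1}])

```text
clock: 18.67
position: [527.3, -27.5, 253.4]
ee_rot: [0.756, -0.655, 0.003, -0.003]
contact_force: [0.6, 0.4, 1.3]
gripper_width: 85.3
grasp_force: 0.0
```

send_rows(targets=[{"x": -3.5, "y": 0, "z": 0, "ax": 0, "ay": 0, "az": 0, "gripper": -1}, {"x": -3.5, "y": 0, "z": 0, "ax": 0, "ay": 0, "az": 0, "gripper": -1}, {"x": -3.5, "y": 0, "z": 0, "ax": 0, "ay": 0, "az": 0, "gripper": -1}, {"x": -3.5, "y": 0, "z": 0, "ax": 0, "ay": 0, "az": 0, "gripper": -1}, {"x": -3.5, "y": 0, "z": 0, "ax": 0, "ay": 0, "az": 0, "gripper": -1}])

```text
clock: 19.08
position: [500.1, 147.3, 248.3]
ee_rot: [0.755, -0.655, 0.0, -0.001]
contact_force: [0.7, 0.7, 0.4]
gripper_width: 85.3
grasp_force: 0.0
```

send_rows(targets=[{"x": -3.5, "y": 0, "z": 0, "ax": 0, "ay": 0, "az": 0, "gripper": -1}, {"x": -2, "y": 0, "z": 0, "ax": 0, "ay": 0, "az": 0, "gripper": -1}, {"x": 0, "y": 0, "z": 0, "ax": 0, "ay": 0, "az": 0, "gripper": -1}, {"x": 0, "y": 0, "z": 0, "ax": 0, "ay": 0, "az": 0, "gripper": -1}, {"x": 0, "y": 0, "z": 0, "ax": 0, "ay": 0, "az": 0, "gripper": -1}])

```text
clock: 19.5
position: [492.7, 199.9, 247.6]
ee_rot: [0.755, -0.655, 0.0, 0.0]
contact_force: [-0.0, -0.3, -1.1]
gripper_width: 85.4
grasp_force: 0.0
```

Run:
```python
from look import *
s=arm.read_state();print(s["position"],s["contact_force"],s["clock"])
pp=[]
for n in B:
    p,d=arm.get_image(n);off(n,p,d,"blue",150,(525,-28),B[n]);print(box(n,p,d,"blue",(525,-28),z=150))
    x0,y0,x1,y1={"top":(260,190,380,310),"side":(260,120,400,290)}[n]
    pp.append(cv2.resize(p[y0:y1,x0:x1,::-1],(390,470),interpolation=cv2.INTER_CUBIC))
cv2.imwrite("pics/c4.png",np.hstack(pp))
```

```text
[492.65948694 199.86993173 247.62661798] [-0.02729985 -0.27491249 -1.05730268] 19.5
top blue 2003 z 150.1 x' [-31.7 -31.3  32.6  32.9] y' [-51.  -49.4  50.9  52.4] rect 8.3
(525.9, -26.5, 64.6, 103.5, 8.3, 150.1, 2033, [525.9, -26.5])
side blue 1666 z 149.7 x' [-34.  -33.   33.2  34.5] y' [-54.4 -52.8  51.5  52.1] rect 9.3
(522.4, -30.8, 67.9, 106.4, 9.3, 149.7, 1978, [522.2, -32.1])
```

View pics/c4.png

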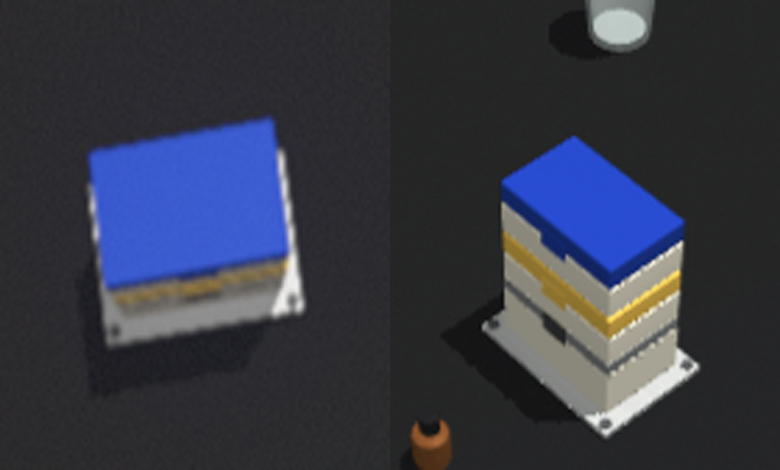

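The crops show one flush, upright column of blue on yellow on base. It is within about 1 mm of centre and 1° of square, with the vial and beaker in place. Handing in.

```bash
python3 -c "
from bench import arm
print(arm.job_done())"
```

```text
the job is handed in; nothing more can be done
None
```

The lid is shut and the yellow and blue boxes are stacked flush on the base box, within about 1 mm by camera; the job was handed in at about 20 s, but no verdict came back.

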